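Put the pug mill in gear

ROBOT

A 6-joint arm with a two-finger parallel gripper is mounted at the origin on the work surface. World frame = base frame: x ahead of the robot, y to its left, z up, the work surface at z = 0. Lengths are in m, angles in rad, forces in N, time in s.
With the tool pointing down it reaches from about 0.375 to 0.9 m from the base axis. Payload 3.1 kg.
Tool frame: the origin (TCP) lies at the very end of the fingers, on their centre line; the grasp point (between the pads) lies 19 mm behind it; z points along the fingers, y is the line along which they close (so a half turn about z gives the same grasp; the last joint's range is limited). The gripper opens to 85 mm and grips with 20 to 120 N. Pads are 22 mm wide; open, the fingers measure 114 mm over their backs; the gripper's body (76 mm by 85 mm) begins 54 mm behind the grasp point. The pads swing forward as they close: fully open they stand 13 mm farther back than shut.
Start: joints at [-1.349, 0.527, 1.433, -0, 1.181, -0.178], TCP at [0.243, -0.576, 0.231] pointing down, gripper open.
Joint ranges: [-3.08, 3.08], [-0.75, 2.2], [0.22, 2.44], [-1.43, 4.57], [0, 2.65], [-2.85, 2.85]. Speed limits (rad/s): [2.79, 2.79, 3.14, 3.14, 3.14, 3.14].

INTERFACE

Orientations are given as a unit quaternion [x, y, z, w].
In Python, from station import manip gives the robot as it stands.
- The arm moves only by the shell command python3 -m handwheel 'ROWS' [FORCE]. ROWS is JSON, a list of rows, each a list of 7 numbers: the shift along the world's x, y, z in mm, then the turn, a rotation vector about the world's x, y, z in degrees, then the opening, from 0 (shut) to 1 (fully open). A call has exactly 10 rows; each row shifts and turns the commanded pose from where the row before left it; what a row does not reach is not made up. A row lasts 1/8 s, in which the tool goes at most 62.5 mm and 10.7 degrees, less where a joint would pass 70% of its speed; a pose out of reach is approached as far as the arm can. A call is refused whole if a number of a shift passes 62.5 or a number of a turn 10.7, either way. A call with a gripper value outside its range is refused whole. The fingers move at their own pace and stop on an object; FORCE is the grip in N (left out, the last holds). Time passes only in rows, so rows that do not move let the fingers close, or fill a call up. It gives the time, the measured TCP pose, the force, the opening and the grip force at its end, in the units of the state.
- manip.sense(): the state, without advancing time (a new reading comes with each control period).
- manip.snapshot(name): name is "side" or "top"; returns the picture (420x560x3 uint8, red, green, blue); there is no depth.
- manip.get_calibration(name): a dict with "K" (3x3 intrinsics, pixels), "rvec" (rotation vector, rad) and "tvec" (3), from world to camera coordinates, as OpenCV has them. Camera axes: x right, y down, z forward; pixel columns grow to the right and rows downward; lengths in m; the calibration is good to about 2 mm. A picture is of the moment at which its call begins. get_calibration takes no time and is no camera call.
- manip.sign_off(): hands the job in; it is judged then, once.
The state is a dict: "t": time; "q": joint angles; "qd": joint speeds; "tau": joint torques, N m; "tcp_pos": TCP position; "tool_rot": TCP orientation; "force": force on the tool from outside, world axes, zero at the start; "ft_torque": the same for the moment, N m; "finger_gap": opening from 0.0 (shut) to 1.0 (fully open); "gripper_force": force on a finger pad.
Only numpy, scipy, OpenCV 4.12 (cv2) and the standard library are available. Lean on these libraries where they do the work, as an engineer would, in place of code of your own. Each camera call takes 0.05 s, during which the arm holds its last target. There are 200 camera calls.

TASK

The pug mill on the pottery bench stands in neutral. Move its orange-knobbed shift lever across the neutral slot to the side of the green disc, then forward, toward the barrel, all the way into the slot that ends at the green disc, and let go of it. Leave the cream mug standing where it is.

Things in the scene. Friction and masses are not known exactly. Their poses are not given: they have to be found in the camera images.
- gearbox: Grey pug mill gearbox, 200 (x) x 220 (y) x 148 mm high, fixed; origin: centre of its underside, +x forward toward its blue barrel (away from the robot), +y left. In its top is an H gate: neutral slot |x| < 13, |y| < 45 mm; two side slots 30 mm wide centred at y = +30 and -30, from x = -50 to 50. The lever's 12 mm stem comes up through it from a pivot 35 mm above the origin and leans both ways.
- knob (a point): Centre of the lever's orange ball knob, 34 mm in diameter, 200 mm from the pivot. Gearbox frame, leaning a to +y, b to +x: x = 200 sin b, y = 200 sin a cos b, z = 35 + 200 cos a cos b mm. Starts in neutral, up to 26 mm to either side. Over a side slot in neutral: y = +-55, z = 227 (a = 0.278); fully forward there: x = 72, y = +-51, z = 214. Moves with 1.5 to 2 N, stays where left, no spring.
- green_tag: Green disc, 28 mm in diameter, 4 mm thick, fixed on the gearbox top just past the forward end of the left or the right side slot: x = 73, y = +30 or -30, z = 148 mm in the gearbox frame; origin at the centre of its underside. A white disc marks the other forward slot. The stops allow a up to 0.341, b up to 0.366 rad; metal tongues bar fore-aft motion while the knob is within 42 mm of the middle.
- mug: Loose cream mug, 80 mm in diameter and 90 mm high, with a handle, standing on the bench beside the gearbox, left or right; origin at the centre of its underside. A terracotta bowl stands on the other side and a white jar nearby. Nothing near the lever is higher than the gearbox top.
Mind the look-alikes: they are no part of the job. Several things look just like the mug: the one meant starts farthest to the robot's right.

How it is judged:
By the outcome, as a careful person would: the job done as asked, in the order asked, and still so for the second after the job is handed in, with the robot touching nothing.
It also fails if it takes over 29 s, if anything falls off the work surface, if the arm or the gripper's body presses on something with over 40 N, if the wrist force passes 120 N, or if a joint passes its speed limit or range.

## Working session

There is one attempt and no reset: what is moved stays moved. The work goes in short steps, Python scripts to look and compute and a shell command to move; the robot and the scene stay as the last step left them, time stands still between calls to the robot, and variables do not carry over. Pictures are saved under pics/ and viewed, at most 10 in all, crops included, and the job is handed in when it is done.

```bash
mkdir -p pics
python3 - <<'E'
from station import manip
import cv2
for n in("side","top"):
    c=manip.get_calibration(n);print(n,c)
    cv2.imwrite(f"pics/{n}0.png",manip.snapshot(n)[:,:,::-1])
s=manip.sense();print(s["t"],s["tcp_pos"],s["tool_rot"],s["finger_gap"])
E
```

```text
side {'K': array([[545.01054549,   0.        , 278.3434606 ],
       [  0.        , 545.01054549, 216.08655863],
       [  0.        ,   0.        ,   1.        ]]), 'rvec': array([ 0.40109513, -2.56948846,  1.51859675]), 'tvec': array([0.56379513, 0.22231352, 1.07017266])}
top {'K': array([[432.66393034,   0.        , 279.95595513],
       [  0.        , 432.66393034, 209.5432982 ],
       [  0.        ,   0.        ,   1.        ]]), 'rvec': array([ 2.20307699, -2.15276476,  0.09333121]), 'tvec': array([0.01972978, 0.58996346, 1.11149217])}
0.1 [ 0.24315906 -0.57505492  0.23042838] [ 9.80088310e-01  1.98559661e-01 -2.60615885e-05 -9.82811495e-04] 1.002758122365263
```

View pics/side0.png

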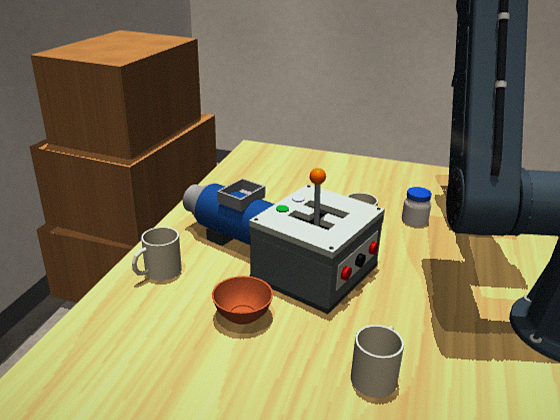

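View pics/top0.png

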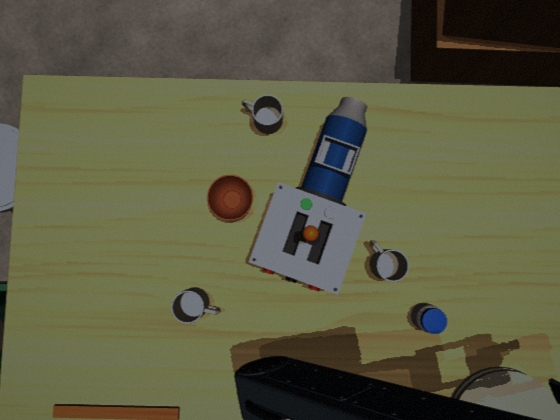

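The top view shows the orange knob at about (311,233), the green disc at (306,203) on the gearbox's left and the white disc at (330,212). The barrel points to upper right. The target mug is at (389,265), right of the gearbox, with the bowl on the left. The side view shows the knob at (317,176) and the green disc at (283,209).

```bash
cat > h.py <<'E'
from station import manip
import cv2,numpy as np
def ray(n,p):
    c=manip.get_calibration(n);R=cv2.Rodrigues(c["rvec"])[0]
    d=R.T@np.linalg.inv(c["K"])@np.array([*p,1.]);return -R.T@c["tvec"],d/np.linalg.norm(d)
def plane(n,p,z):
    o,d=ray(n,p);return o+d*(z-o[2])/d[2]
def tri(p,q):
    (o,d),(a,b)=ray("side",p),ray("top",q)
    s,t=np.linalg.lstsq(np.c_[d,-b],a-o,rcond=None)[0]
    return (o+s*d+a+t*b)/2,np.linalg.norm(o+s*d-a-t*b)
def blob(n,im,lo,hi,win=None):
    m=cv2.inRange(cv2.cvtColor(im,cv2.COLOR_RGB2HSV),lo,hi)
    if win: w=np.zeros_like(m);w[win[1]:win[3],win[0]:win[2]]=255;m&=w
    k,_,s,c=cv2.connectedComponentsWithStats(m)
    i=1+np.argmax(s[1:,4]);return c[i],s[i]
W={"side":(240,130,370,250),"top":(270,150,390,270)}
def knobgreen(v=True):
    P={};G={}
    for n in("side","top"):
        im=manip.snapshot(n)
        P[n]=blob(n,im,(5,180,90),(18,255,255),W[n]);G[n]=blob(n,im,(50,100,60),(75,255,255),W[n])
        if v:print(n,"knob",P[n],"green",G[n])
    return tri(P["side"][0],P["top"][0]),tri(G["side"][0],G["top"][0]),G
E
python3 - <<'E'
from h import *
k,g,G=knobgreen();print(k,g)
gr=plane("top",G["top"][0],.152);wh=plane("top",(330,212.5),.152);print(gr,wh)
# corner screws
S=[plane("top",p,.148) for p in((281,187),(363,215),(337,290),(253,262))]
fl,fr,br,bl=S;c=np.mean(S,0);print("centre",c)
f=(fl+fr-bl-br);l=(fl+bl-fr-br);print([np.degrees(np.arctan2(v[1],v[0])) for v in(f,l,gr-wh)])
yaw=(np.arctan2(f[1],f[0])+np.arctan2(-l[0],l[1]))/2
R=np.array([[np.cos(yaw),-np.sin(yaw)],[np.sin(yaw),np.cos(yaw)]])
print("yaw",np.degrees(yaw),"knob in gb",R.T@(k[0]-c)[:2],"green in gb",R.T@(gr-c)[:2])
for n,x,y,z in(("neutral",0,55,227),("fwd",72,51,214)):
    print(n,c[:2]+R@np.array([x,y])/1000,z)
s=manip.sense();from scipy.spatial.transform import Rotation as Ro
print(Ro.from_quat(s["tool_rot"]).as_matrix().round(3))
E
```

```text
side knob (array([317.38011696, 175.33333333]), array([310, 168,  16,  16, 171], dtype=int32)) green (array([281.80597015, 207.94029851]), array([276, 205,  13,   7,  67], dtype=int32))
top knob (array([310.51388889, 232.78472222]), array([304, 226,  14,  14, 144], dtype=int32)) green (array([305.90196078, 203.5       ]), array([301, 198,  11,  12, 102], dtype=int32))
(array([ 0.52269752, -0.03303873,  0.23589022]), np.float64(0.0010587407740792665)) (array([ 0.5939974 , -0.02710198,  0.15072443]), np.float64(0.0004336336361120353))
[ 0.59408085 -0.0269778   0.152     ] [ 0.57429903 -0.0835369   0.152     ]
centre [ 0.51345953 -0.03470161  0.148     ]
[np.float64(-18.80148103241686), np.float64(72.68061864304465), np.float64(70.72246821141361)]
yaw -18.060431194686107 knob in gb [0.00826731 0.00444492] green in gb [0.07425458 0.03233747]
neutral [0.53051062 0.01758854] 227
fwd [ 0.59772311 -0.00853581] 214
[[ 0.921  0.389 -0.   ]
 [ 0.389 -0.921  0.001]
 [ 0.    -0.001 -1.   ]]
```

```bash
python3 -m handwheel '[[20,40,25,0,0,-5.2,1],[20,45,25,0,0,-5.2,1],[25,50,25,0,0,-5.2,1],[30,60,25,0,0,-5.2,1],[30,60,0,0,0,-5.2,1],[30,60,0,0,0,-5.2,1],[30,60,0,0,0,-5.2,1],[30,60,0,0,0,-5.1,1],[30,60,0,0,0,0,1],[30,45,0,0,0,0,1]]' 25
python3 - <<'E'
from h import *
from scipy.spatial.transform import Rotation as Ro
s=manip.sense();print(s["t"],s["tcp_pos"],s["force"]);print(Ro.from_quat(s["tool_rot"]).as_matrix().round(3))
E
```

```text
t: 1.45
tcp_pos: [0.5045, -0.0614, 0.3282]
tool_rot: [0.987, -0.161, 0.0, 0.0]
force: [0.3, -0.6, 0.5]
finger_gap: 1.002
gripper_force: 0.0
1.45 [ 0.50453927 -0.06144786  0.32824045] [ 0.30456241 -0.59273209  0.45697761]
[[ 0.948 -0.318  0.   ]
 [-0.318 -0.948 -0.   ]
 [ 0.     0.    -1.   ]]
```

```bash
python3 -m handwheel '[[0,0,0,0,0,0,1],[5,3,0,0,0,0,1],[0,0,0,0,0,0,1],[0,0,-20,0,0,0,1],[0,0,-20,0,0,0,1],[0,0,-20,0,0,0,1],[0,0,-20,0,0,0,1],[0,0,-20,0,0,0,1],[0,0,-15,0,0,0,1],[0,0,0,0,0,0,1]]' 25
python3 - <<'E'
from h import *
for n in("side","top"): cv2.imwrite(f"pics/{n}1.png",manip.snapshot(n)[:,:,::-1])
a=cv2.imread("pics/side1.png");b=cv2.imread("pics/top1.png")
cv2.imwrite("pics/c1.png",np.hstack([cv2.resize(a[100:300,200:400],(400,400)),cv2.resize(b[150:350,220:420],(400,400))]))
E
```

```text
t: 2.7
tcp_pos: [0.5083, -0.0613, 0.2121]
tool_rot: [0.987, -0.162, -0.001, -0.0]
force: [0.7, -0.0, -0.4]
finger_gap: 1.001
gripper_force: 0.5
```

View pics/c1.png

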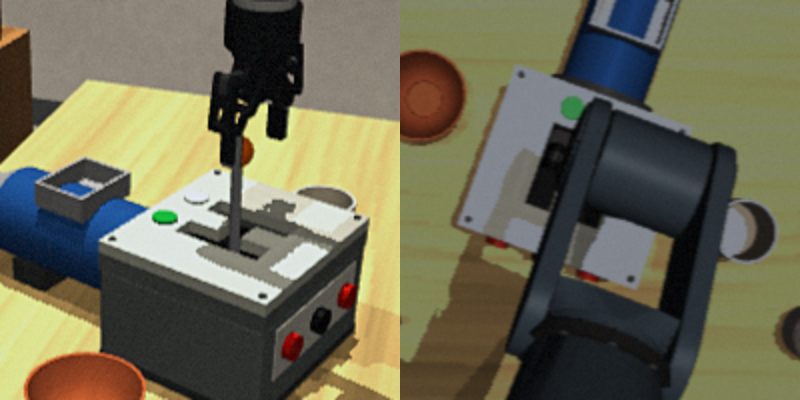

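The speed limit cut the last shift short, so the tool sits about (15,28) mm short. The knob is between the fingers, near the left one (crop (235,150)). I'll shift to centre on it, then close.

```bash
python3 -m handwheel '[[5,9,0,0,0,0,1],[5,9,0,0,0,0,1],[4,9,0,0,0,0,1],[0,0,2,0,0,0,1],[0,0,0,0,0,0,0],[0,0,0,0,0,0,0],[0,0,0,0,0,0,0],[0,0,0,0,0,0,0],[0,0,0,0,0,0,0],[0,0,0,0,0,0,0]]' 25
python3 - <<'E'
from h import *
k=[cv2.imwrite(f"pics/{n}2.png",manip.snapshot(n)[:,:,::-1]) for n in("side","top")]
a=cv2.imread("pics/side2.png")
cv2.imwrite("pics/c2.png",cv2.resize(a[120:260,240:400],(800,600)[:1]+(600,)))
E
```

```text
t: 4.05
tcp_pos: [0.5233, -0.0341, 0.2153]
tool_rot: [0.987, -0.162, 0.0, 0.0]
force: [-0.2, -2.0, 2.5]
finger_gap: 0.38
gripper_force: 24.8
```

View pics/c2.png

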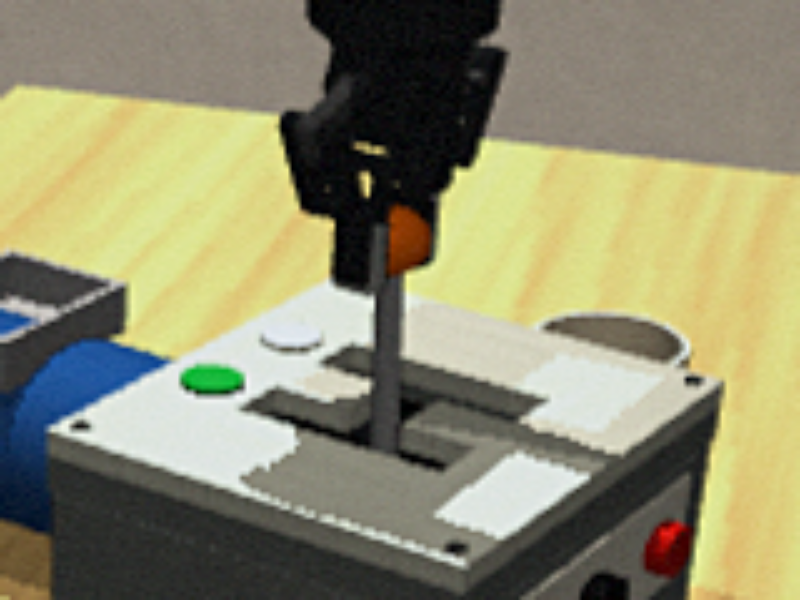

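The knob is gripped near its equator (gap ≈ 32 mm, knob at crop (410,240)). Next I move it left along the gearbox.

```bash
python3 -m handwheel '[[3,9,0,0,0,0,0],[3,9,-1,0,0,0,0],[3,9,-1,0,0,0,0],[3,9,-2,0,0,0,0],[2.5,7,-2,0,0,0,0],[1.7,5.4,-2,0,0,0,0],[0,0,0,0,0,0,0],[0,0,0,0,0,0,0],[0,0,0,0,0,0,0],[0,0,0,0,0,0,0]]' 25
```

```text
t: 5.4
tcp_pos: [0.5393, 0.0149, 0.207]
tool_rot: [0.987, -0.162, -0.0, -0.0]
force: [0.4, -0.4, 0.2]
finger_gap: 0.378
gripper_force: 25.7
```

```bash
python3 -m handwheel '[[9.5,-3.2,0,0,0,0,0],[9.5,-3.2,-1,0,0,0,0],[9.5,-3.5,-2,0,0,0,0],[9.3,-4,-2,0,0,0,0],[9.2,-4.2,-3,0,0,0,0],[9.2,-4.2,-3,0,0,0,0],[2,-1,-1,0,0,0,0],[0,0,0,0,0,0,0],[0,0,0,0,0,0,0],[0,0,0,0,0,0,0]]' 25
```

```text
t: 6.65
tcp_pos: [0.5979, -0.0086, 0.1954]
tool_rot: [0.987, -0.161, 0.001, 0.0]
force: [-0.8, -0.5, 0.3]
finger_gap: 0.379
gripper_force: 25.7
```

At the computed end with no stop felt yet, so I'll press gently on to the stop.

```bash
python3 -m handwheel '[[1.5,-0.6,-0.6,0,0,0,0],[0,0,0,0,0,0,0],[1.5,-0.6,-0.6,0,0,0,0],[0,0,0,0,0,0,0],[1.5,-0.6,-0.6,0,0,0,0],[0,0,0,0,0,0,0],[0,0,0,0,0,0,0],[0,0,0,0,0,0,0],[0,0,0,0,0,0,0],[0,0,0,0,0,0,0]]' 25
```

```text
t: 7.9
tcp_pos: [0.6023, -0.0105, 0.1935]
tool_rot: [0.987, -0.162, 0.0, -0.0]
force: [-1.1, 1.2, 3.7]
finger_gap: 0.375
gripper_force: 25.9
```

```bash
python3 -m handwheel '[[2,-0.7,-0.6,0,0,0,0],[0,0,0,0,0,0,0],[2,-0.7,-0.6,0,0,0,0],[0,0,0,0,0,0,0],[0,0,0,0,0,0,0],[0,0,0,0,0,0,0],[0,0,0,0,0,0,0],[0,0,0,0,0,0,0],[0,0,0,0,0,0,0],[0,0,0,0,0,0,0]]' 25
```

```text
t: 9.15
tcp_pos: [0.6059, -0.0118, 0.192]
tool_rot: [0.987, -0.162, -0.0, -0.0]
force: [-4.7, 1.4, 3.3]
finger_gap: 0.374
gripper_force: 25.9
```

The force has risen to 5 N, so this is the stop. I'll release and rise.

```bash
python3 -m handwheel '[[0,0,0,0,0,0,1],[0,0,0,0,0,0,1],[0,0,0,0,0,0,1],[0,0,0,0,0,0,1],[0,0,0,0,0,0,1],[0,0,20,0,0,0,1],[0,0,30,0,0,0,1],[0,0,30,0,0,0,1],[0,0,30,0,0,0,1],[0,0,20,0,0,0,1]]' 25
python3 -m handwheel '[[-20,-30,0,0,0,0,1],[-20,-40,0,0,0,0,1],[-20,-40,0,0,0,0,1],[-20,-40,0,0,0,0,1],[-20,-40,0,0,0,0,1],[-20,-40,0,0,0,0,1],[-20,-40,0,0,0,0,1],[-20,-40,0,0,0,0,1],[0,0,0,0,0,0,1],[0,0,0,0,0,0,1]]'
python3 - <<'E'
from h import *
k,g,G=knobgreen();print(k,g)
c=np.array([.51346,-.0347]);y=np.radians(-18.5);R=np.array([[np.cos(y),-np.sin(y)],[np.sin(y),np.cos(y)]])
print(R.T@(k[0][:2]-c), R.T@(k[0][:2]-g[0][:2])+[.073,.03])
a,b=[manip.snapshot(n)[:,:,::-1] for n in("side","top")]
cv2.imwrite("pics/c3.png",np.hstack([cv2.resize(a[100:300,200:400],(400,400)),cv2.resize(b[150:350,220:420],(400,400))]))
E
```

```text
t: 10.4
tcp_pos: [0.6066, -0.0119, 0.3239]
tool_rot: [0.987, -0.162, 0.001, 0.0]
force: [-0.8, 0.7, 0.0]
finger_gap: 0.999
gripper_force: 0.0
t: 11.65
tcp_pos: [0.4461, -0.3215, 0.322]
tool_rot: [0.987, -0.162, -0.0, -0.0]
force: [0.5, -0.5, -0.8]
finger_gap: 1.002
gripper_force: 0.0
side knob (array([277.98780488, 183.57317073]), array([271, 177,  15,  14, 164], dtype=int32)) green (array([281.43076923, 208.04615385]), array([276, 205,  12,   7,  65], dtype=int32))
top knob (array([298.91729323, 198.06766917]), array([293, 192,  13,  13, 133], dtype=int32)) green (array([307.25373134, 204.44776119]), array([303, 199,   9,  11,  67], dtype=int32))
(array([ 0.59858702, -0.0077915 ,  0.21644434]), np.float64(0.0011881375670174687)) (array([ 0.59379353, -0.03001873,  0.14878003]), np.float64(0.003161089559063184))
[0.07218977 0.05252917] [0.07049297 0.0525996 ]
```

View pics/c3.png

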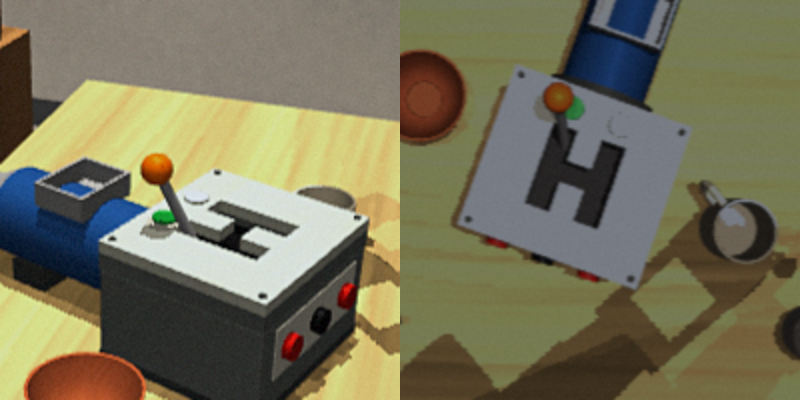

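The lever now leans fully forward in the green-disc slot. The knob measures about (71, 51) mm in the gearbox frame, and the tool slipped about 8 mm past it, so it had reached the stop. The mug is unmoved at full-picture (390,265), and the arm is clear.

```bash
python3 -c "
from station import manip
print(manip.sign_off())"
```

```text
the job is handed in; nothing more can be done
None
```

The job is handed in: the shift lever sits fully forward in the slot at the green disc and is released, the mug is where it stood, and it took about 12 s; the sign-off gave no verdict.

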